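# Check a balance column for square under load

## Task

Set the largest brass check weight down gently inside the ring at the centre of the sprung balance pan, let go of it, and only then take the blue-footed square and press it into the corner between the stand's column and its steel reference plate, foot flat on the plate and back face flush against the column, well within the column's width. Keep pressing it firmly but without forcing it into the corner, and finish while still gripping and holding it there; leave the other two weights where they stand.

Things in the scene. Friction and masses are not known exactly. Their poses are not given: they have to be found in the camera images.
- stand: White balance stand fixed to the bench. Its base is 150 mm (its x) by 315 mm (its y) and 12 mm thick, lying from y = -165 to y = +150 mm in its own frame. Origin on the bench top, straight under the centre of the column; z up. The pan is on its +y side, the steel reference plate on its -y side.
- column: Rigid aluminium column rising from the stand, 70 mm wide (x) by 40 mm (y), with a thin black cap 196 mm above the bench; a white scale strip is on its +x side. Origin at the centre of its underside, 12 mm above the bench; axes as the stand's. Its flat -y face, 70 mm wide, is the one to press the square against.
- plate: Rigid steel reference plate on the stand base, 110 mm (x) by 140 mm (y), 6 mm thick, its top 18 mm above the bench; it reaches from the column's -y face 140 mm towards the stand's -y. Origin at the centre of its underside; axes as the stand's.
- corner (a point): The inside corner to press into: middle of the line where the column's -y face meets the top of the reference plate, 18 mm above the bench; axes as the stand's. The plate lies towards -y of it, the column towards +y.
- pan_top (a point): Centre of the top face of the balance pan, a round steel disc of diameter 110 mm, 5 mm thick, 70 mm above the bench when empty, 95 mm along the stand's +y from the column's centre line. A thin black printed ring of 57 mm outer diameter (53 mm inner) marks the middle. Sinks with the pan.
- pan (a joint): How far the pan has sunk, in m: 0 empty, 0.014 at its stop. A damped spring of 500 N/m: about 0.010 under the largest weight.
- square: L-shaped square, 0.45 kg +-25%. Blue foot 130 long, 30 wide, 40 mm tall; steel upright 10 thick, 30 wide at its heel end, 120 mm above the sole. Origin: middle of the heel's bottom edge, where sole and flat back face meet. The foot runs along -y, the back face looks to +y, x is across the foot, z up. Seated, its origin is at the corner point and its axes as the stand's.
- square_grip (a point): Place to grip the square: midway between the black patches on the two sides of the foot, 70 mm from the back face along the square's -y, 26 mm above the sole, centred across the 30 mm width. Pinch across the width (along the square's x) from above. The square's mass centre is about 9 mm from here, towards the heel.
- weight_large: Largest brass check weight, 0.5 kg: cylinder of 40 mm diameter and 42 mm tall with a knob of 22 mm diameter on top, 63 mm tall in all. Origin at the centre of its underside, z up.
- weight_medium: Middle brass check weight, to be left alone: 30 mm diameter, 53 mm tall with its knob. Origin at the centre of its underside.
- weight_small: Smallest brass check weight, to be left alone: 24 mm diameter, 46 mm tall with its knob. Origin at the centre of its underside.
Things that resemble listed ones, but are neither listed nor needed, are in the scene too. Leave any pink or purple look-alike of the square alone. Leave any green or turquoise look-alike of the weight_large alone.

How it is judged:
By the outcome, as a careful person would: the job done as asked, in the order asked, and still so for the second after the job is handed in, while the arm keeps its last pose, push and grip.
It also fails if it takes over 64 s, if anything falls off the work surface, if the arm or the gripper's body presses on something with over 40 N, if the wrist force passes 120 N, or if a joint passes its speed limit or range.

## Robot

A 6-joint arm with a two-finger parallel gripper is mounted at the origin on the work surface. World frame = base frame: x ahead of the robot, y to its left, z up, the work surface at z = 0. Lengths are in m, angles in rad, forces in N, time in s.
With the tool pointing down it reaches from about 0.375 to 0.975 m from the base axis. Payload 3.8 kg.
Tool frame: the origin (TCP) lies midway between the tips of the shut fingers; the grasp point (between the pads) lies 19 mm behind it; z points along the fingers, y is the line along which they close (so a half turn about z gives the same grasp; the last joint's range is limited). The gripper opens to 85 mm and grips with 20 to 120 N. Pads are 22 mm wide; open, the fingers measure 114 mm over their backs; the gripper's body (76 mm by 85 mm) begins 54 mm behind the grasp point. The pads swing forward as they close: fully open they stand 13 mm farther back than shut.
Start: joints at [-1.196, 0.264, 1.604, -0, 1.274, -0.037], TCP at [0.27, -0.619, 0.231] pointing down, gripper open.
Joint ranges: [-2.63, 2.63], [-0.94, 2.18], [0.31, 2.57], [-1.31, 4.45], [0, 2.66], [-2.55, 2.55]. Speed limits (rad/s): [2.57, 2.57, 3.14, 3.14, 3.14, 3.14].

## Interface

Orientations are given as a unit quaternion [x, y, z, w].
In Python, from cell import robot gives the robot as it stands.
- The arm moves only by the shell command python3 -m crank 'ROWS' [FORCE]. ROWS is a JSON object of lists of equal length, an entry for each row: "slide": the shift along the tool's x, y, z normalised to -1 to 1, where 1 is 0.5 m, a list of three; "turn": the turn, a rotation vector about the tool's x, y, z normalised to -1 to 1, where 1 is pi/4 rad, a list of three; "gripper": the closure, from 0 (fully open) to 1 (shut). In form: {"slide": [[dx, dy, dz], ...], "turn": [[wx, wy, wz], ...], "gripper": [gripper, ...]}. A call has exactly 8 rows; each row is the pose to reach, as a shift and turn from the pose commanded when the call began, along the tool's axes at that moment; what a row does not reach only later rows make up. A row lasts 1/10 s, in which the tool goes at most 50 mm and 8.59 degrees, less where a joint would pass 70% of its speed; a pose out of reach is approached as far as the arm can. A call with a number of a shift or a turn outside -1 to 1 is refused whole. A call with a gripper value outside its range is refused whole. The fingers move at their own pace and stop on an object; FORCE is the grip in N (left out, the last holds). Time passes only in rows, so rows that repeat a pose let the fingers close, or fill a call up. It gives the time, the measured TCP pose, the force, the opening and the grip force at its end, in the units of the state.
- robot.observe(): the state, without advancing time (a new reading comes with each control period).
- robot.capture(name): name is "scene" or "top"; returns a dict with "frame" (384x512x3 uint8, blue, green, red), "fx", "fy", "cx", "cy" (pixels), "dist" ([k1, k2, p1, p2, k3] as OpenCV has them; the pictures are not rectified), "T" (4x4, takes a point from camera to world coordinates). Camera axes: x right, y down, z forward; pixel columns grow to the right and rows downward; lengths in m; the calibration is good to about 2 mm. A picture is of the moment at which its call begins. There is no depth.
- robot.close_job(): hands the job in; it is judged then, once.
The state is a dict: "time_s": time; "joint_pos": joint angles; "qd": joint speeds; "joint_efforts": joint torques, N m; "tool_pos": TCP position; "eef_rot": TCP orientation; "force": force on the tool from outside, world axes, zero at the start; "ft_torque": the same for the moment, N m; "width": opening from 0.0 (shut) to 1.0 (fully open); "finger_force": force on a finger pad.
Only numpy, scipy, OpenCV 4.12 (cv2) and the standard library are available. Lean on these libraries where they do the work, as an engineer would, in place of code of your own. Each camera call takes 0.05 s, during which the arm holds its last target. There are 200 camera calls.

## Working session

There is one attempt and no reset: what is moved stays moved. The work goes in short steps, Python scripts to look and compute and a shell command to move; the robot and the scene stay as the last step left them, time stands still between calls to the robot, and variables do not carry over. Pictures are saved under pics/ and viewed, at most 10 in all, crops included, and the job is handed in when it is done.

```bash
ls; mkdir -p pics
cat > h.py <<'E'
import numpy as np,cv2
from cell import robot
def cap(n,f=None):
    c=robot.capture(n)
    if f: cv2.imwrite('pics/'+f,c['frame'])
    return c
def ray(c,uv,z):
    K=np.array([[c['fx'],0,c['cx']],[0,c['fy'],c['cy']],[0,0,1]])
    p=cv2.undistortPoints(np.array(uv,float).reshape(-1,1,2),K,np.array(c['dist'],float)).reshape(-1,2)
    T=np.array(c['T']);d=np.c_[p,np.ones(len(p))]@T[:3,:3].T;o=T[:3,3]
    return o+d*((z-o[2])/d[:,2:])
def proj(c,P):
    K=np.array([[c['fx'],0,c['cx']],[0,c['fy'],c['cy']],[0,0,1]])
    T=np.linalg.inv(np.array(c['T']))
    return cv2.projectPoints(np.array(P,float).reshape(-1,1,3),cv2.Rodrigues(T[:3,:3])[0],T[:3,3],K,np.array(c['dist'],float))[0].reshape(-1,2)
E
python3 - <<'E'
from h import *
for n in('scene','top'):
    c=cap(n,n+'0.png');print(n,np.round(c['T'],3).tolist(),c['fx'],c['cx'],c['cy'])
    np.save(n+'0.npy',c,allow_pickle=True)
print(robot.observe())
a=cv2.imread('pics/scene0.png');b=cv2.imread('pics/top0.png')
E
```

```text
pics
scene [[0.424, 0.741, -0.521, 1.364], [0.905, -0.34, 0.254, -0.411], [0.011, -0.58, -0.815, 1.305], [0.0, 0.0, 0.0, 1.0]] 488.2952735505523 249.4196632406959 196.54022640390957
top [[-0.027, -0.992, 0.121, 0.479], [-1.0, 0.026, -0.013, -0.021], [0.01, -0.121, -0.993, 1.073], [0.0, 0.0, 0.0, 1.0]] 365.2049847863879 260.3188675415329 195.86728192998442
{'time_s': 0.1, 'joint_pos': array([-1.19591362e+00,  2.64710795e-01,  1.60524640e+00,  1.66965952e-06,
        1.27368716e+00, -3.69192715e-02]), 'qd': array([-0.00084481, -0.00177819, -0.00301871, -0.00173805, -0.000421  ,
       -0.00141879]), 'joint_efforts': array([ 3.46962688e-04, -5.16706181e+01, -3.68589377e+01, -1.04633764e-04,
        6.31818824e-03,  6.31795629e-06]), 'tool_pos': array([ 0.26992155, -0.61796211,  0.23005945]), 'eef_rot': array([ 9.78876710e-01,  2.04448853e-01, -1.71739305e-04, -1.01137175e-03]), 'force': array([-0.76195268,  0.66178049,  0.34891576]), 'ft_torque': array([ 0.00199509, -0.01881973,  0.00172697]), 'finger_force': 0.0, 'width': 0.9983827760621826}
```

View pics/scene0.png

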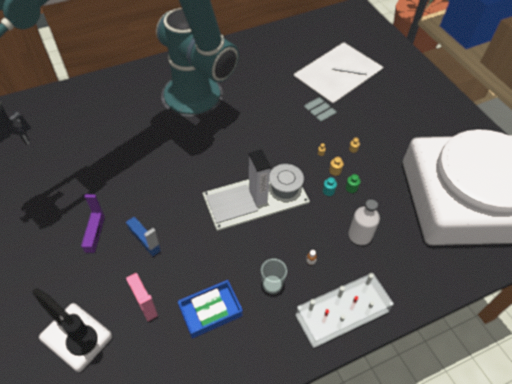

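View pics/top0.png

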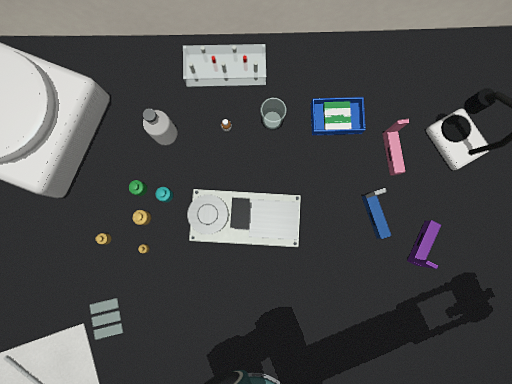

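Candidates for the weight, in top view: large brass (140,217), medium brass (102,239), small brass (143,249), green (136,187) and turquoise (163,194). Candidates for the square: blue (378,214), pink (396,150) and purple (426,243). I choose the brass weight at (140,217) and the blue square at (378,214). The stand is at about (245,218), with its pan at (208,214).

```bash
cat > m.py <<'E'
from h import *
def biggest(m,near=None):
    cs,_=cv2.findContours(m.astype(np.uint8),cv2.RETR_EXTERNAL,cv2.CHAIN_APPROX_NONE)
    cs=[c for c in cs if cv2.contourArea(c)>15]
    if near is not None: cs=[c for c in cs if np.linalg.norm(c.reshape(-1,2).mean(0)-near)<40]
    return sorted(cs,key=cv2.contourArea)[-1].reshape(-1,2)
def rect(P):
    r=cv2.minAreaRect((P[:,:2]*1000).astype(np.float32)); return r, cv2.boxPoints(r)
E
python3 - <<'E'
from m import *
t=np.load('top0.npy',allow_pickle=True).item();s=np.load('scene0.npy',allow_pickle=True).item()
hs=cv2.cvtColor(t['frame'],cv2.COLOR_BGR2HSV);H,S,V=cv2.split(hs)
blue=biggest((H>100)&(H<120)&(S>120)&(V>60),(378,214)); print('blue z.04',rect(ray(t,blue,.04)))
br=(H>10)&(H<28)&(S>100)&(V>70)
for n in((140,217),(102,239),(143,249)):
    b=biggest(br,None if 0 else n) if n==(140,217) else None
    cs,_=cv2.findContours(br.astype(np.uint8),0,1)
    for c in cs:
        if cv2.pointPolygonTest(c,n,False)>=0: print('brass',n,cv2.minEnclosingCircle(c),ray(t,[cv2.minEnclosingCircle(c)[0]],.042))
print('S spot', hs[191,380],hs[215,195])
w=biggest((V>120)&(S<60),(245,218)); print('base',rect(ray(t,w,.012)))
g=cv2.resize(t['frame'][175:265,80:180],None,fx=4,fy=4,interpolation=2)
q=cv2.resize(t['frame'][175:265,350:450],None,fx=4,fy=4,interpolation=2)
p=cv2.resize(t['frame'][180:255,180:310],None,fx=4,fy=4,interpolation=2)
o=np.zeros((600,800,3),np.uint8);o[:360,:400]=g;o[:360,400:]=q
o[360:600,:416]=cv2.resize(p,(416,240))
e=cv2.resize(s['frame'][205:260,115:175],(261,240),interpolation=2);o[360:600,420:681]=e
cv2.imwrite('pics/crop.png',o)
E
```

```text
blue z.04 (((539.0667724609375, -360.9207458496094), (128.8002166748047, 42.62901306152344), 16.321657180786133), array([[ 471.27206, -358.56357],
       [ 483.25204, -399.47458],
       [ 606.86145, -363.27792],
       [ 594.8815 , -322.3669 ]], dtype=float32))
brass (140, 217) ((141.0833282470703, 217.0), 9.138318061828613) [[0.55302619 0.30103924 0.042     ]]
brass (102, 239) ((102.63333129882812, 238.5), 7.779419422149658) [[0.49635185 0.4054084  0.042     ]]
brass (143, 249) ((143.0, 248.39999389648438), 5.249858379364014) [[0.46572456 0.29451433 0.042     ]]
S spot [ 70   4 191] [ 68   5 204]
base (((546.3986206054688, 16.6297607421875), (326.3841552734375, 151.1265411376953), 85.17057037353516), array([[ 457.36453, -139.62129],
       [ 607.9545 , -152.34459],
       [ 635.43274,  172.88081],
       [ 484.8427 ,  185.60411]], dtype=float32))
```

View pics/crop.png

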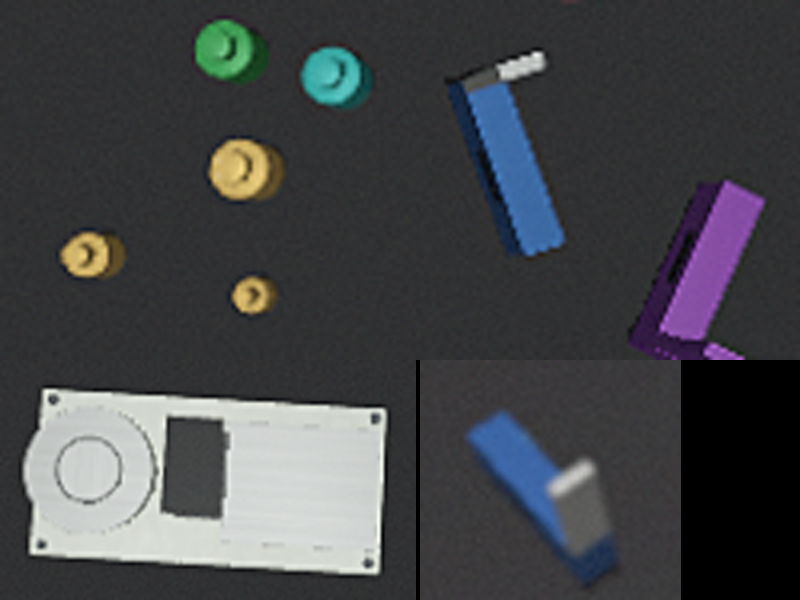

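The crop confirms both choices: the largest brass weight and the blue square, which stands upright with its heel towards the top of the image (world +x). Next I refine with brightness-split masks.

Run:
```python
from m import *
t=np.load('top0.npy',allow_pickle=True).item();s=np.load('scene0.npy',allow_pickle=True).item()
F=t['frame'];H,S,V=cv2.split(cv2.cvtColor(F,cv2.COLOR_BGR2HSV))
bl=(H>100)&(H<120)&(S>120);print('blueV',np.percentile(V[185:245,360:395][bl[185:245,360:395]],[5,25,50,75,95]))
b=biggest(bl&(V>130),(378,214)); print('foot top',rect(ray(t,b,.04)))
up=biggest((V>130)&(S<60),(381,191));print('up',up.min(0),up.max(0),rect(ray(t,up,.12)))
br=(H>10)&(H<28)&(S>80)
print('brassV',np.percentile(V[207:227,130:152][br[207:227,130:152]],[5,25,50,75,95]))
for th in(130,170,190):
    w=biggest(br&(V>th),(141,217));e=cv2.fitEllipse(w);print('wt',th,e,ray(t,[e[0]],.042))
# ring
g=V[195:235,188:230];d=biggest((cv2.adaptiveThreshold(V,255,0,1,11,18)>0)&(cv2.circle(np.zeros_like(V),(208,214),14,1,-1)>0),(208,214))
e=cv2.fitEllipse(d);print('ring',e,ray(t,[e[0]],.07))
m=(V>110)&(S<60);m=m.astype(np.uint8)
# base edges: cols 235..295 first/last white row
cols=np.arange(238,294);top=[];bot=[]
for c in cols:
    r=np.where(m[180:260,c])[0]+180;top.append(r[0]-.5);bot.append(r[-1]+.5)
rows=np.arange(200,240);rt=[np.where(m[r,280:310])[0][-1]+280.5 for r in rows]
for n,uv in(('far',np.c_[cols,top]),('near',np.c_[cols,bot]),('right',np.c_[rt,rows])):
    P=ray(t,uv,.012)[:,:2];l=cv2.fitLine(P.astype(np.float32),cv2.DIST_HUBER,0,.001,.001).ravel();print(n,l,np.degrees(np.arctan2(l[1],l[0])))
k=biggest((V<90)&(S<80)&(cv2.rectangle(np.zeros_like(V),(224,192),(258,236),1,-1)>0),(241,213));print('cap',rect(ray(t,k,.197)))
```

```text
blueV [ 54.   92.5 163.  166.  173. ]
foot top (((536.3345336914062, -367.0253601074219), (120.1153793334961, 30.14218521118164), 16.352771759033203), array([[ 474.4631 , -369.4732 ],
       [ 482.94968, -398.39606],
       [ 598.20593, -364.5775 ],
       [ 589.71936, -335.65466]], dtype=float32))
up [374 188] [385 194] (((598.9000244140625, -349.0332946777344), (10.767624855041504, 30.477474212646484), 16.940929412841797), array([[ 589.30945, -336.0246 ],
       [ 598.1902 , -365.1795 ],
       [ 608.4906 , -362.042  ],
       [ 599.60986, -332.8871 ]], dtype=float32))
brassV [ 76.7   97.   189.5  209.   225.15]
wt 130 ((139.50735473632812, 216.75254821777344), (13.476480484008789, 14.24024772644043), 23.1912841796875) [[0.55384263 0.30541566 0.042     ]]
wt 170 ((139.30007934570312, 216.69992065429688), (12.953858375549316, 13.56052303314209), 45.0) [[0.55400636 0.30599197 0.042     ]]
wt 190 ((139.3138885498047, 216.9120330810547), (12.265602111816406, 12.849038124084473), 43.1487922668457) [[0.5534101  0.30594534 0.042     ]]
ring ((207.07054138183594, 213.8423309326172), (20.086246490478516, 20.998992919921875), 51.33599090576172) [[0.55474037 0.11300552 0.07      ]]
far [ 0.08292495  0.9965558   0.6166999  -0.0476847 ] 85.243286
near [ 0.08785085  0.9961336   0.46498513 -0.04622979] 84.960014
right [ 0.99629474 -0.08600433  0.535733   -0.14624739] -4.9337807
cap (((545.2142333984375, 17.08631134033203), (43.23089599609375, 72.16438293457031), 88.50994873046875), array([[508.58215  ,  -3.5835686],
       [580.72217  ,  -5.460087 ],
       [581.8463   ,  37.75619  ],
       [509.7063   ,  39.63271  ]], dtype=float32))
```

```bash
cat > go.py <<'E'
# go.py x y z yaw_deg : slide/turn needed from the measured pose (tool pointing down, tool x at yaw)
import sys,numpy as np
from cell import robot
from scipy.spatial.transform import Rotation as R
o=robot.observe();a=R.from_quat(o['eef_rot']);x,y,z,w=map(float,sys.argv[1:5])
b=R.from_euler('z',w,degrees=True)*R.from_euler('x',180,degrees=True)
d=a.inv().apply(np.array([x,y,z])-o['tool_pos']);r=(a.inv()*b).as_rotvec()
print('t',o['time_s'],'pos',o['tool_pos'].round(4),'F',o['force'].round(1),'w',round(o['width'],3))
print('slide',(d/.5).round(4).tolist(),'turn',(r/(np.pi/4)).round(4).tolist(),'mm',(d*1000).round(1))
E
python3 go.py .42 -.13 .24 55; python3 go.py .5537 .3057 .16 85
```

```text
t 0.1 pos [ 0.2699 -0.618   0.2301] F [-0.8  0.7  0.3] w 0.998
slide [0.6657, -0.7742, -0.0182] turn [-0.0025, -0.0008, -0.6979] mm [ 332.8 -387.1   -9.1]
t 0.1 pos [ 0.2699 -0.618   0.2301] F [-0.8  0.7  0.3] w 0.998
slide [1.2595, -1.4654, 0.1432] turn [-0.0023, -0.0015, -1.3646] mm [ 629.8 -732.7   71.6]
```

```bash
python3 -m crank '{"slide":[[0.666,-0.774,-0.018],[0.666,-0.774,-0.018],[0.666,-0.774,-0.018],[0.666,-0.774,-0.018],[0.666,-0.774,-0.018],[0.666,-0.774,-0.018],[0.666,-0.774,-0.018],[0.666,-0.774,-0.018]],"turn":[[0,0,-0.7],[0,0,-0.7],[0,0,-0.7],[0,0,-0.7],[0,0,-0.7],[0,0,-0.7],[0,0,-0.7],[0,0,-0.7]],"gripper":[0.27,0.27,0.27,0.27,0.27,0.27,0.27,0.27]}' 40; python3 go.py .5537 .3057 .16 85
```

```text
time_s: 0.9
tool_pos: [0.3877, -0.2343, 0.238]
eef_rot: [0.887, 0.462, 0.0, -0.0]
force: [0.7, 1.1, -0.3]
width: 0.73
finger_force: 0.0
t 0.9 pos [ 0.3877 -0.2343  0.238 ] F [ 0.7  1.1 -0.3] w 0.73
slide [1.0754, -0.3463, 0.1562] turn [-0.0003, -0.0003, -0.6654] mm [ 537.7 -173.2   78.1]
```

```bash
python3 -m crank '{"slide":[[0.97,-0.31,0],[0.97,-0.31,0],[0.97,-0.31,0],[0.97,-0.31,0],[0.97,-0.31,0],[0.97,-0.31,0],[0.97,-0.31,0],[0.97,-0.31,0]],"turn":[[0,0,-0.66],[0,0,-0.66],[0,0,-0.66],[0,0,-0.66],[0,0,-0.66],[0,0,-0.66],[0,0,-0.66],[0,0,-0.66]],"gripper":[0.27,0.27,0.27,0.27,0.27,0.27,0.27,0.27]}'; python3 go.py .5537 .3057 .11 85.07
```

```text
time_s: 1.7
tool_pos: [0.5059, 0.1479, 0.238]
eef_rot: [0.738, 0.674, -0.0, 0.0]
force: [0.6, -1.0, 1.0]
width: 0.73
finger_force: 0.0
t 1.7 pos [0.5059 0.1479 0.238 ] F [ 0.6 -1.   1. ] w 0.73
slide [0.3229, 0.0668, 0.2559] turn [-0.0003, 0.0004, -0.0055] mm [161.5  33.4 128. ]
```

```bash
python3 -m crank '{"slide":[[0.323,0.067,0.1],[0.323,0.067,0.1],[0.323,0.067,0.1],[0.323,0.067,0.1],[0.323,0.067,0.25],[0.323,0.067,0.25],[0.323,0.067,0.25],[0.323,0.067,0.25]],"turn":[[0,0,-0.005],[0,0,-0.005],[0,0,-0.005],[0,0,-0.005],[0,0,-0.005],[0,0,-0.005],[0,0,-0.005],[0,0,-0.005]],"gripper":[0.27,0.27,0.27,0.27,0.27,0.27,0.27,0.27]}'
python3 - <<'E'
from h import *
c=cap('scene');t=cap('top')
o=robot.observe()
np.save('s1.npy',c,allow_pickle=True)
a=cv2.resize(c['frame'][120:210,290:390],(400,360),interpolation=2)
b=cv2.resize(t['frame'][170:260,90:190],(400,360),interpolation=2)
cv2.imwrite('pics/pre.png',np.hstack([a,b]))
P=proj(c,[.5537,.3057,.063]);print(P)
E
python3 go.py .5537 .3057 .011 85.07
```

```text
time_s: 2.5
tool_pos: [0.5536, 0.3034, 0.1129]
eef_rot: [0.737, 0.676, -0.001, -0.0]
force: [-0.1, -0.4, 0.5]
width: 0.73
finger_force: 0.0
[[337.62968126 158.93761327]]
t 2.6 pos [0.5556 0.3041 0.1156] F [0.7 0.2 0.6] w 0.727
slide [0.0025, -0.0046, 0.2092] turn [0.0039, -0.0024, -0.0016] mm [  1.2  -2.3 104.6]
```

View pics/pre.png

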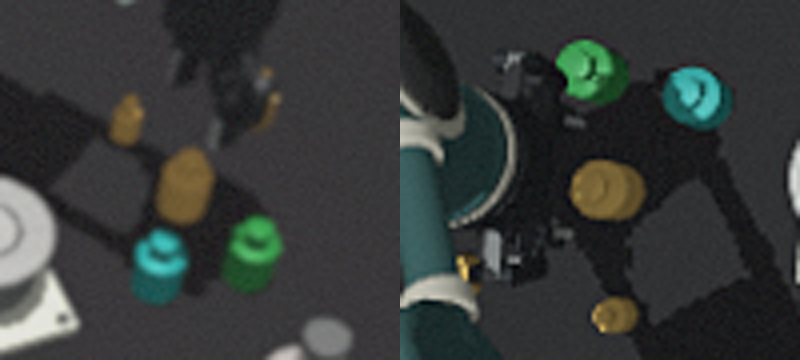

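The scene view shows the large brass weight's knob at (336,159), against a predicted (337.6,158.9), with the gripper above it and clear of green and turquoise. Position confirmed, so I descend.

```bash
python3 -m crank '{"slide":[[0,0,0.05],[0,0,0.1],[0,0,0.15],[0,0,0.18],[0,0,0.2],[0,0,0.2],[0,0,0.2],[0,0,0.2]],"turn":[[0,0,0],[0,0,0],[0,0,0],[0,0,0],[0,0,0],[0,0,0],[0,0,0],[0,0,0]],"gripper":[0.27,0.27,0.27,0.27,0.27,0.27,0.27,0.27]}'; python3 go.py .5537 .3057 .011 85.07
```

```text
time_s: 3.4
tool_pos: [0.5553, 0.3042, 0.0149]
eef_rot: [0.737, 0.676, 0.001, 0.0]
force: [0.3, 0.4, 0.1]
width: 0.731
finger_force: 0.0
t 3.4 pos [0.5553 0.3042 0.0149] F [0.3 0.4 0.1] w 0.731
slide [0.0027, -0.0035, 0.0079] turn [0.0029, -0.0018, -0.0012] mm [ 1.4 -1.7  3.9]
```

```bash
python3 -m crank '{"slide":[[0.002,-0.002,0.012],[0.002,-0.002,0.012],[0.002,-0.002,0.012],[0.002,-0.002,0.012],[0.002,-0.002,0.012],[0.002,-0.002,0.012],[0.002,-0.002,0.012],[0.002,-0.002,0.012]],"turn":[[0,0,0],[0,0,0],[0,0,0],[0,0,0],[0,0,0],[0,0,0],[0,0,0],[0,0,0]],"gripper":[0.27,0.27,0.9,0.9,0.9,0.9,0.9,0.9]}' 50; python3 go.py .5546 .113 .15 85.07
```

```text
time_s: 4.2
tool_pos: [0.5535, 0.3048, 0.0076]
eef_rot: [0.737, 0.676, 0.0, 0.0]
force: [1.0, 0.2, 1.9]
width: 0.45
finger_force: 51.4
t 4.2 pos [0.5535 0.3048 0.0076] F [1.  0.2 1.9] w 0.45
slide [-0.3819, 0.0357, -0.285] turn [0.0008, -0.0005, -0.0011] mm [-191.    17.8 -142.5]
```

```bash
python3 -m crank '{"slide":[[0,0,-0.08],[0,0,-0.16],[0,0,-0.24],[-0.06,0.006,-0.28],[-0.14,0.015,-0.28],[-0.23,0.02,-0.28],[-0.3,0.03,-0.28],[-0.36,0.034,-0.28]],"turn":[[0,0,0],[0,0,0],[0,0,0],[0,0,0],[0,0,0],[0,0,0],[0,0,0],[0,0,0]],"gripper":[0.9,0.9,0.9,0.9,0.9,0.9,0.9,0.9]}'; python3 -m crank '{"slide":[[-0.02,0.002,0],[-0.02,0.002,0],[-0.02,0.002,0],[-0.02,0.002,0.03],[-0.02,0.002,0.06],[-0.02,0.002,0.06],[-0.02,0.002,0.06],[-0.02,0.002,0.06]],"turn":[[0,0,0],[0,0,0],[0,0,0],[0,0,0],[0,0,0],[0,0,0],[0,0,0],[0,0,0]],"gripper":[0.9,0.9,0.9,0.9,0.9,0.9,0.9,0.9]}';python3 - <<'E'
from h import *
c=cap('scene');t=cap('top')
a=cv2.resize(c['frame'][130:220,240:340],(400,360),interpolation=2)
b=cv2.resize(t['frame'][170:260,160:260],(400,360),interpolation=2)
cv2.imwrite('pics/pan.png',np.hstack([a,b]))
z=robot.observe()['tool_pos'][2]-.0085
print('bottom z est',z, (proj(c,[[.5546,.113,z],[.5546,.113,z+.063]])-[240,130])*4)
E
python3 go.py .5546 .113 .08 85.07
```

```text
time_s: 5.0
tool_pos: [0.5526, 0.1217, 0.1456]
eef_rot: [0.737, 0.675, -0.002, -0.001]
force: [1.1, 0.3, -4.5]
width: 0.447
finger_force: 52.7
time_s: 5.8
tool_pos: [0.5547, 0.1142, 0.1173]
eef_rot: [0.737, 0.676, 0.0, 0.0]
force: [0.0, -0.2, -4.7]
width: 0.448
finger_force: 52.6
bottom z est 0.10944158616211061 [[188.1593059  157.63611926]
 [194.3539779  105.53495872]]
t 5.9 pos [0.5552 0.1141 0.1179] F [-0.1  0.2 -4.4] w 0.451
slide [-0.0023, -0.0011, 0.0759] turn [0.0015, -0.0004, -0.0009] mm [-1.1 -0.5 37.9]
```

View pics/pan.png

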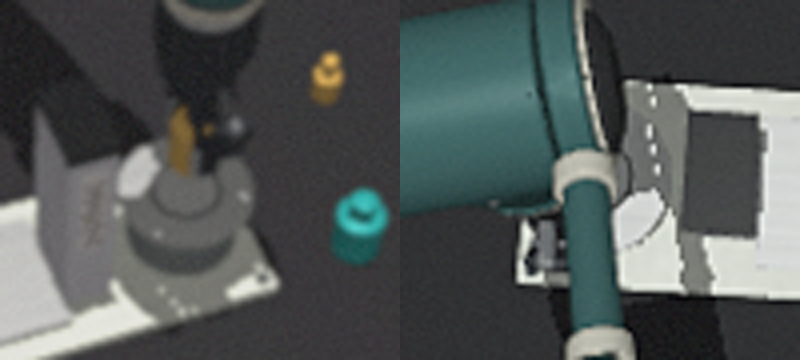

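The weight hangs over the ring, its underside near (185,172) in the crop and the ring at (187,192), as predicted. I lower it slowly.

```bash
python3 -m crank '{"slide":[[-0.002,-0.001,0.015],[-0.002,-0.001,0.03],[-0.002,-0.001,0.042],[-0.002,-0.001,0.052],[-0.002,-0.001,0.06],[-0.002,-0.001,0.066],[-0.002,-0.001,0.07],[-0.002,-0.001,0.074]],"turn":[[0,0,0],[0,0,0],[0,0,0],[0,0,0],[0,0,0],[0,0,0],[0,0,0],[0,0,0]],"gripper":[0.9,0.9,0.9,0.9,0.9,0.9,0.9,0.9]}'; python3 -m crank '{"slide":[[0,0,0.002],[0,0,0.004],[0,0,0.007],[0,0,0.01],[0,0,0.013],[0,0,0.016],[0,0,0.018],[0,0,0.018]],"turn":[[0,0,0],[0,0,0],[0,0,0],[0,0,0],[0,0,0],[0,0,0],[0,0,0],[0,0,0]],"gripper":[0.9,0.9,0.9,0.9,0.9,0.9,0.9,0.9]}';python3 go.py .5546 .113 .068 85.07
```

```text
time_s: 6.7
tool_pos: [0.5542, 0.1129, 0.0803]
eef_rot: [0.737, 0.676, 0.0, 0.0]
force: [-0.0, -0.3, -4.2]
width: 0.448
finger_force: 52.8
time_s: 7.5
tool_pos: [0.5542, 0.1129, 0.0715]
eef_rot: [0.737, 0.676, 0.0, 0.0]
force: [-0.2, 0.5, -2.1]
width: 0.452
finger_force: 52.9
t 7.5 pos [0.5542 0.1129 0.0715] F [-0.2  0.5 -2.1] w 0.452
slide [0.0002, 0.0007, 0.007] turn [0.0006, -0.0002, -0.0012] mm [0.1 0.3 3.5]
```

Partly supported. I go down the remaining 4 mm or so until the load is about zero, then release slowly to a moderate opening.

```bash
python3 -m crank '{"slide":[[0,0,0.002],[0,0,0.004],[0,0,0.006],[0,0,0.008],[0,0,0.009],[0,0,0.009],[0,0,0.009],[0,0,0.009]],"turn":[[0,0,0],[0,0,0],[0,0,0],[0,0,0],[0,0,0],[0,0,0],[0,0,0],[0,0,0]],"gripper":[0.9,0.9,0.9,0.9,0.9,0.9,0.9,0.9]}' 20;python3 go.py .5546 .113 .068 85.07
```

```text
time_s: 8.3
tool_pos: [0.5542, 0.1129, 0.067]
eef_rot: [0.737, 0.676, 0.0, 0.0]
force: [-0.2, -0.5, 0.8]
width: 0.448
finger_force: 53.1
t 8.3 pos [0.5542 0.1129 0.067 ] F [-0.2 -0.5  0.8] w 0.448
slide [0.0002, 0.0007, -0.002] turn [0.0007, -0.0002, -0.0011] mm [ 0.1  0.3 -1. ]
```

```bash
python3 -m crank '{"slide":[[0,0,0],[0,0,0],[0,0,0],[0,0,0],[0,0,0],[0,0,0],[0,0,0],[0,0,-0.01]],"turn":[[0,0,0],[0,0,0],[0,0,0],[0,0,0],[0,0,0],[0,0,0],[0,0,0],[0,0,0]],"gripper":[0.5,0.45,0.4,0.35,0.3,0.3,0.3,0.3]}'; python3 -m crank '{"slide":[[0,0,-0.03],[0,0,-0.06],[0,0,-0.1],[0,0,-0.16],[0,0,-0.24],[0,0,-0.32],[0,0,-0.36],[0,0,-0.36]],"turn":[[0,0,0],[0,0,0],[0,0,0],[0,0,0],[0,0,0],[0,0,0],[0,0,0],[0,0,0]],"gripper":[0.3,0.3,0.3,0.3,0.3,0.3,0.3,0.3]}';python3 go.py .45 -.2 .25 50; python3 go.py .536 -.367 .15 16.6
```

```text
time_s: 9.1
tool_pos: [0.5533, 0.1128, 0.0713]
eef_rot: [0.737, 0.676, -0.001, -0.0]
force: [-0.0, 1.0, -0.2]
width: 0.704
finger_force: 0.0
time_s: 9.9
tool_pos: [0.5571, 0.1134, 0.2588]
eef_rot: [0.737, 0.676, 0.005, 0.003]
force: [-0.4, 0.4, -0.3]
width: 0.695
finger_force: 0.0
t 9.9 pos [0.5571 0.1134 0.2588] F [-0.4  0.4 -0.3] w 0.695
slide [-0.643, -0.1591, 0.0141] turn [0.0123, -0.0075, 0.7782] mm [-321.5  -79.5    7. ]
t 9.9 pos [0.5571 0.1134 0.2588] F [-0.4  0.4 -0.3] w 0.695
slide [-0.9614, 0.0391, 0.2154] turn [0.01, -0.0112, 1.5204] mm [-480.7   19.6  107.7]
```

Heading over the column (cap at 0.196, tool at about 0.255) to the square.

```bash
python3 -m crank '{"slide":[[-0.96,0.04,0],[-0.96,0.04,0],[-0.96,0.04,0],[-0.96,0.04,0],[-0.96,0.04,0],[-0.96,0.04,0],[-0.96,0.04,0],[-0.96,0.04,0]],"turn":[[0,0,0.78],[0,0,0.78],[0,0,0.78],[0,0,0.78],[0,0,0.78],[0,0,0.78],[0,0,0.78],[0,0,0.78]],"gripper":[0.3,0.3,0.3,0.3,0.3,0.3,0.3,0.3]}'
python3 - <<'E'
from m import *
t=cap('top');np.save('t2.npy',t,allow_pickle=True);s=cap('scene')
a=cv2.resize(s['frame'][130:220,240:340],(400,360),interpolation=2)
b=cv2.resize(t['frame'][170:260,160:260],(400,360),interpolation=2)
cv2.imwrite('pics/placed.png',np.hstack([a,b]))
E
python3 go.py .536 -.367 .15 16.6
```

```text
time_s: 10.7
tool_pos: [0.5349, -0.2884, 0.2513]
eef_rot: [0.907, 0.422, -0.0, -0.0]
force: [0.5, 0.5, -0.8]
width: 0.701
finger_force: 0.0
t 10.8 pos [ 0.5344 -0.2924  0.251 ] F [-1.4 -0.1 -0.6] w 0.698
slide [-0.1111, 0.0991, 0.2023] turn [0.0014, 0.0029, 0.733] mm [-55.5  49.5 101.1]
```

View pics/placed.png

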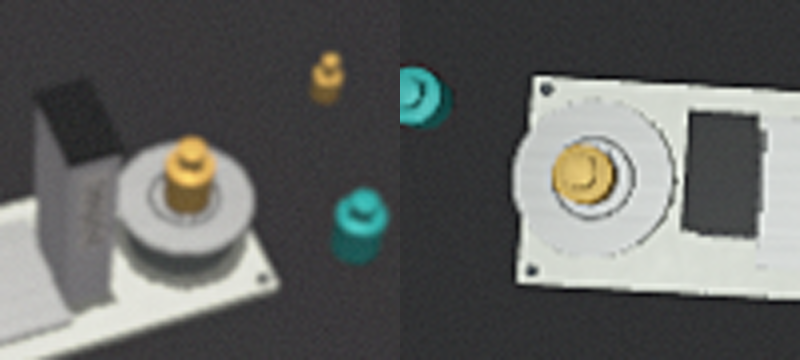

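The weight stands released inside the ring: at (187,185) in the scene crop, with the ring visible all round. On to the square.

```bash
python3 -m crank '{"slide":[[-0.111,0.099,0.03],[-0.111,0.099,0.05],[-0.111,0.099,0.05],[-0.111,0.099,0.05],[-0.111,0.099,0.08],[-0.111,0.099,0.12],[-0.111,0.099,0.16],[-0.111,0.099,0.2]],"turn":[[0,0,0.733],[0,0,0.733],[0,0,0.733],[0,0,0.733],[0,0,0.733],[0,0,0.733],[0,0,0.733],[0,0,0.733]],"gripper":[0.3,0.3,0.3,0.3,0.3,0.3,0.3,0.3]}'
python3 - <<'E'
from m import *
t=np.load('t2.npy',allow_pickle=True).item()
H,S,V=cv2.split(cv2.cvtColor(t['frame'],cv2.COLOR_BGR2HSV))
w=biggest((H>10)&(H<28)&(S>80)&(V>150),(206,213));e=cv2.fitEllipse(w);print(ray(t,[e[0]],.102))
c=cap('scene')
cv2.imwrite('pics/sq.png',cv2.resize(c['frame'][170:270,80:200],(720,600),interpolation=2))
print((proj(c,[[.602,-.347,.04],[.4774,-.3843,.04],[.602,-.347,.12]])-[80,170])*6)
E
python3 go.py .536 -.367 .007 16.6
```

```text
time_s: 11.6
tool_pos: [0.5375, -0.3598, 0.1498]
eef_rot: [0.989, 0.149, -0.0, -0.001]
force: [-0.6, 0.9, 0.0]
width: 0.699
finger_force: 0.0
[[0.5546049  0.11382744 0.102     ]]
[[448.02589887 458.02078633]
 [298.61395068 291.13262921]
 [423.11399433 373.30087932]]
t 11.65 pos [ 0.5354 -0.3583  0.1454] F [-0.7  1.  -2.3] w 0.701
slide [-0.0027, 0.0188, 0.2767] turn [-0.0081, 0.006, 0.0125] mm [ -1.4   9.4 138.4]
```

View pics/sq.png

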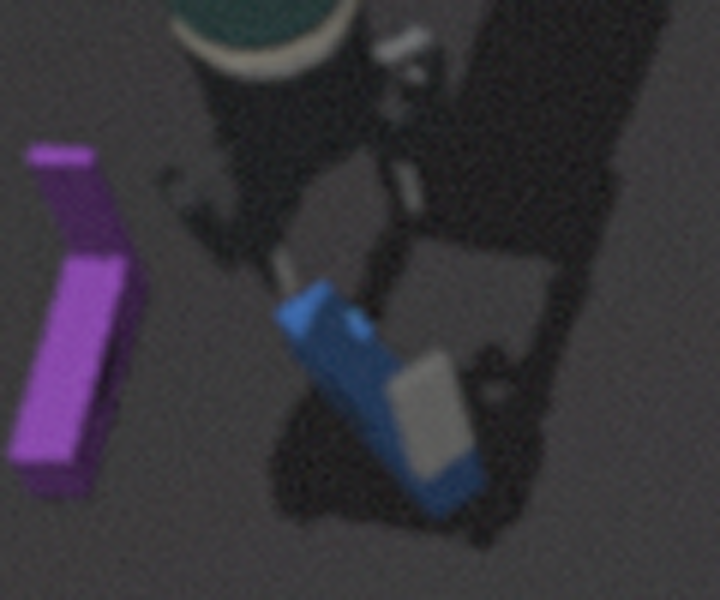

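The blue foot's toe edge at (298,299) and the upright's top at (418,370) match the predictions to about 1 px, and the fingers straddle the foot. Descend with a 9 mm sideways correction.

```bash
python3 -m crank '{"slide":[[-0.001,0.018,0.03],[-0.001,0.018,0.06],[-0.001,0.018,0.1],[-0.001,0.018,0.15],[-0.001,0.018,0.2],[-0.001,0.018,0.24],[-0.001,0.018,0.265],[-0.001,0.018,0.265]],"turn":[[0,0,0.01],[0,0,0.01],[0,0,0.01],[0,0,0.01],[0,0,0.01],[0,0,0.01],[0,0,0.01],[0,0,0.01]],"gripper":[0.3,0.3,0.3,0.3,0.3,0.3,0.3,0.3]}'; python3 go.py .536 -.367 .007 16.6
```

```text
time_s: 12.45
tool_pos: [0.5387, -0.3688, 0.0168]
eef_rot: [0.99, 0.144, -0.001, -0.001]
force: [-0.6, 0.2, 0.9]
width: 0.7
finger_force: 0.0
t 12.45 pos [ 0.5387 -0.3688  0.0168] F [-0.6  0.2  0.9] w 0.7
slide [-0.0042, -0.0049, 0.0196] turn [-0.0043, 0.0032, -0.0022] mm [-2.1 -2.4  9.8]
```

```bash
python3 -m crank '{"slide":[[-0.003,-0.003,0.008],[-0.003,-0.003,0.014],[-0.003,-0.003,0.014],[-0.003,-0.003,0.014],[-0.003,-0.003,0.014],[-0.003,-0.003,0.014],[-0.003,-0.003,0.014],[-0.003,-0.003,0.014]],"turn":[[0,0,0],[0,0,0],[0,0,0],[0,0,0],[0,0,0],[0,0,0],[0,0,0],[0,0,0]],"gripper":[0.3,0.3,0.3,0.6,0.9,0.9,0.9,0.9]}' 80; python3 -m crank '{"slide":[[0,0,0],[0,0,0],[0,0,0],[0,0,-0.02],[0,0,-0.06],[0,0,-0.12],[0,0,-0.16],[0,0,-0.16]],"turn":[[0,0,0],[0,0,0],[0,0,0],[0,0,0],[0,0,0],[0,0,0],[0,0,0],[0,0,0]],"gripper":[0.9,0.9,0.9,0.9,0.9,0.9,0.9,0.9]}';python3 go.py .532 -.15 .09 85.07
```

```text
time_s: 13.25
tool_pos: [0.5389, -0.3691, 0.0134]
eef_rot: [0.99, 0.143, 0.001, 0.0]
force: [-0.0, 1.2, 4.9]
width: 0.337
finger_force: 81.4
time_s: 14.05
tool_pos: [0.5402, -0.3704, 0.0958]
eef_rot: [0.99, 0.143, 0.002, 0.002]
force: [0.0, -0.1, -4.1]
width: 0.334
finger_force: 80.5
t 14.05 pos [ 0.5402 -0.3704  0.0958] F [ 0.  -0.1 -4.1] w 0.334
slide [0.1092, -0.4273, 0.0099] turn [0.0084, -0.0002, -1.5241] mm [  54.6 -213.7    5. ]
```

```bash
python3 go.py .53 -.26 .096 61.6; python3 -m crank '{"slide":[[0.03,-0.05,0],[0.06,-0.1,0],[0.08,-0.15,0],[0.04,-0.2,0],[0.04,-0.215,0],[0.04,-0.215,0],[0.04,-0.215,0],[0.04,-0.215,0]],"turn":[[0,0,-0.18],[0,0,-0.36],[0,0,-0.54],[0,0,-0.72],[0,0,-0.9],[0,0,-1],[0,0,-1],[0,0,-1]],"gripper":[0.9,0.9,0.9,0.9,0.9,0.9,0.9,0.9]}';python3 go.py .5356 -.118 .075 85.07
```

```text
t 14.05 pos [ 0.5402 -0.3704  0.0958] F [ 0.  -0.1 -4.1] w 0.334
slide [0.043, -0.2174, -0.0013] turn [0.0079, -0.0018, -1.0026] mm [  21.5 -108.7   -0.6]
time_s: 14.85
tool_pos: [0.5262, -0.2597, 0.091]
eef_rot: [0.86, 0.51, -0.001, -0.001]
force: [-1.5, -0.0, -3.0]
width: 0.337
finger_force: 80.4
t 14.85 pos [ 0.5262 -0.2597  0.091 ] F [-1.5 -0.  -3. ] w 0.337
slide [0.2577, -0.1192, 0.0323] turn [-0.0025, -0.0004, -0.5266] mm [128.9 -59.6  16.1]
```

```bash
python3 -m crank '{"slide":[[0.03,-0.015,0],[0.08,-0.035,0],[0.14,-0.065,0],[0.19,-0.088,0.01],[0.23,-0.106,0.02],[0.257,-0.119,0.032],[0.257,-0.119,0.032],[0.257,-0.119,0.032]],"turn":[[0,0,-0.18],[0,0,-0.36],[0,0,-0.526],[0,0,-0.526],[0,0,-0.526],[0,0,-0.526],[0,0,-0.526],[0,0,-0.526]],"gripper":[0.9,0.9,0.9,0.9,0.9,0.9,0.9,0.9]}'
python3 - <<'E'
from m import *
s=cap('scene');t=cap('top')
print(robot.observe()['tool_pos'],robot.observe()['eef_rot'])
a=cv2.resize(s['frame'][140:230,190:290],(400,360),interpolation=2)
b=cv2.resize(t['frame'][180:260,220:320],(400,320),interpolation=2);b=cv2.copyMakeBorder(b,0,40,0,0,0)
cv2.imwrite('pics/held.png',np.hstack([a,b]));np.save('s3.npy',s,allow_pickle=True)
E
python3 go.py .5356 -.118 .0354 85.07
```

```text
time_s: 15.65
tool_pos: [0.5359, -0.119, 0.0759]
eef_rot: [0.736, 0.677, -0.0, -0.0]
force: [-0.2, -0.2, -3.0]
width: 0.336
finger_force: 80.5
[ 0.53642547 -0.11966881  0.07652547] [7.36674573e-01 6.76247300e-01 8.59833582e-06 4.02709531e-04]
t 15.75 pos [ 0.5364 -0.1197  0.0765] F [ 0.6 -0.5 -3.6] w 0.335
slide [0.0032, -0.002, 0.0822] turn [0.0008, 0.0007, 0.0007] mm [ 1.6 -1.  41.1]
```

View pics/held.png

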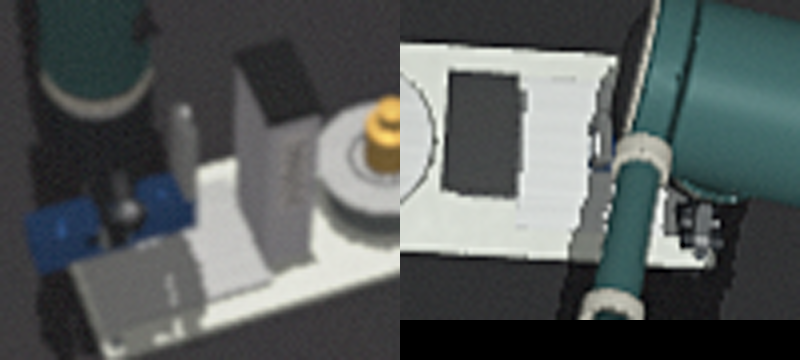

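The square is held level with its upright at (183,150) towards the column, about 50 mm away and centred. I lower it until the foot touches the plate.

```bash
python3 -m crank '{"slide":[[0.003,-0.002,0.02],[0.003,-0.002,0.04],[0.003,-0.002,0.055],[0.003,-0.002,0.065],[0.003,-0.002,0.072],[0.003,-0.002,0.076],[0.003,-0.002,0.08],[0.003,-0.002,0.08]],"turn":[[0,0,0],[0,0,0],[0,0,0],[0,0,0],[0,0,0],[0,0,0],[0,0,0],[0,0,0]],"gripper":[0.9,0.9,0.9,0.9,0.9,0.9,0.9,0.9]}'; python3 -m crank '{"slide":[[0,0,0.002],[0,0,0.004],[0,0,0.006],[0,0,0.008],[0,0,0.008],[0,0,0.008],[0,0,0.008],[0,0,0.008]],"turn":[[0,0,0],[0,0,0],[0,0,0],[0,0,0],[0,0,0],[0,0,0],[0,0,0],[0,0,0]],"gripper":[0.9,0.9,0.9,0.9,0.9,0.9,0.9,0.9]}'; python3 go.py .539 -.0683 .0314 85.07
```

```text
time_s: 16.55
tool_pos: [0.5352, -0.1171, 0.0363]
eef_rot: [0.736, 0.677, 0.0, 0.0]
force: [0.3, -0.2, -2.9]
width: 0.337
finger_force: 80.5
time_s: 17.35
tool_pos: [0.5352, -0.1171, 0.0324]
eef_rot: [0.736, 0.677, 0.0, 0.0]
force: [-0.2, -0.4, -4.0]
width: 0.335
finger_force: 80.5
t 17.35 pos [ 0.5352 -0.1171  0.0324] F [-0.2 -0.4 -4. ] w 0.335
slide [0.0979, -0.0008, 0.002] turn [0.0002, 0.0, 0.0019] mm [49.  -0.4  1. ]
```

```bash
python3 -m crank '{"slide":[[0,0,0.001],[0,0,0.002],[0,0,0.003],[0,0,0.004],[0,0,0.005],[0,0,0.005],[0,0,0.005],[0,0,0.005]],"turn":[[0,0,0],[0,0,0],[0,0,0],[0,0,0],[0,0,0],[0,0,0],[0,0,0],[0,0,0]],"gripper":[0.9,0.9,0.9,0.9,0.9,0.9,0.9,0.9]}'; python3 go.py .539 -.0683 .0314 85.07
```

```text
time_s: 18.15
tool_pos: [0.5353, -0.1172, 0.0313]
eef_rot: [0.736, 0.677, -0.0, -0.0]
force: [-5.7, 1.0, 7.8]
width: 0.338
finger_force: 82.3
t 18.15 pos [ 0.5353 -0.1172  0.0313] F [-5.7  1.   7.8] w 0.338
slide [0.098, -0.0008, -0.0002] turn [-0.0002, 0.0, 0.002] mm [49.  -0.4 -0.1]
```

```bash
python3 -m crank '{"slide":[[0.01,0,-0.001],[0.025,0,-0.001],[0.04,0,-0.001],[0.055,0,-0.001],[0.066,0,-0.001],[0.074,0,-0.001],[0.08,0,-0.001],[0.083,0,-0.001]],"turn":[[0,0,0],[0,0,0],[0,0,0],[0,0,0],[0,0,0],[0,0,0],[0,0,0],[0,0,0]],"gripper":[0.9,0.9,0.9,0.9,0.9,0.9,0.9,0.9]}'; python3 -m crank '{"slide":[[0.002,0,0],[0.004,0,0],[0.006,0,0],[0.008,0,0],[0.009,0,0],[0.01,0,0],[0.01,0,0],[0.01,0,0]],"turn":[[0,0,0],[0,0,0],[0,0,0],[0,0,0],[0,0,0],[0,0,0],[0,0,0],[0,0,0]],"gripper":[0.9,0.9,0.9,0.9,0.9,0.9,0.9,0.9]}'; python3 go.py .539 -.0683 .0314 85.07
```

```text
time_s: 18.95
tool_pos: [0.5401, -0.0759, 0.0314]
eef_rot: [0.736, 0.677, 0.0, 0.001]
force: [-0.8, -4.6, 4.6]
width: 0.336
finger_force: 81.7
time_s: 19.75
tool_pos: [0.5404, -0.0711, 0.0313]
eef_rot: [0.736, 0.677, 0.0, 0.001]
force: [-0.5, -5.1, 5.1]
width: 0.335
finger_force: 81.7
t 19.75 pos [ 0.5404 -0.0711  0.0313] F [-0.5 -5.1  5.1] w 0.335
slide [0.0053, -0.0033, -0.0002] turn [0.0032, 0.0014, 0.0028] mm [ 2.7 -1.7 -0.1]
```

```bash
python3 -m crank '{"slide":[[0.001,0,0],[0.002,0,0],[0.003,0,0],[0.004,0,0],[0.005,0,0],[0.006,0,0],[0.006,0,0],[0.006,0,0]],"turn":[[0,0,0],[0,0,0],[0,0,0],[0,0,0],[0,0,0],[0,0,0],[0,0,0],[0,0,0]],"gripper":[0.9,0.9,0.9,0.9,0.9,0.9,0.9,0.9]}'; python3 go.py .539 -.0683 .0314 85.07
```

```text
time_s: 20.55
tool_pos: [0.5406, -0.0696, 0.0313]
eef_rot: [0.736, 0.677, -0.0, 0.002]
force: [-1.5, -11.2, 5.3]
width: 0.338
finger_force: 81.5
t 20.55 pos [ 0.5406 -0.0696  0.0313] F [ -1.5 -11.2   5.3] w 0.338
slide [0.0024, -0.0033, -0.0002] turn [0.0031, 0.0043, 0.0034] mm [ 1.2 -1.7 -0.1]
```

```bash
python3 -m crank '{"slide":[[0.001,0,0.001],[0.002,0,0.002],[0.003,0,0.002],[0.004,0,0.002],[0.005,0,0.002],[0.005,0,0.002],[0.005,0,0.002],[0.005,0,0.002]],"turn":[[0,0,0],[0,0,0],[0,0,0],[0,0,0],[0,0,0],[0,0,0],[0,0,0],[0,0,0]],"gripper":[0.9,0.9,0.9,0.9,0.9,0.9,0.9,0.9]}'; python3 go.py .539 -.0683 .0314 85.07
python3 - <<'E'
from m import *
s=cap('scene');t=cap('top')
a=cv2.resize(s['frame'][140:230,190:290],(400,360),interpolation=2)
b=cv2.resize(t['frame'][180:260,220:320],(400,320),interpolation=2);b=cv2.copyMakeBorder(b,0,40,0,0,0)
cv2.imwrite('pics/seat.png',np.hstack([a,b]))
print(robot.observe()['ft_torque'],robot.observe()['force'],robot.observe()['eef_rot'])
E
```

```text
time_s: 21.35
tool_pos: [0.5406, -0.0696, 0.0313]
eef_rot: [0.736, 0.677, -0.002, 0.003]
force: [-5.0, -21.3, 11.6]
width: 0.338
finger_force: 82.4
t 21.35 pos [ 0.5406 -0.0696  0.0313] F [ -5.  -21.3  11.6] w 0.338
slide [0.0023, -0.0034, -0.0001] turn [0.003, 0.0089, 0.0044] mm [ 1.2 -1.7 -0.1]
[-2.86175493  0.83981376 -0.05130185] [ -5.84835917 -21.41231168  11.57184141] [ 0.7356895   0.67730909 -0.00179647  0.00318174]
```

View pics/seat.png

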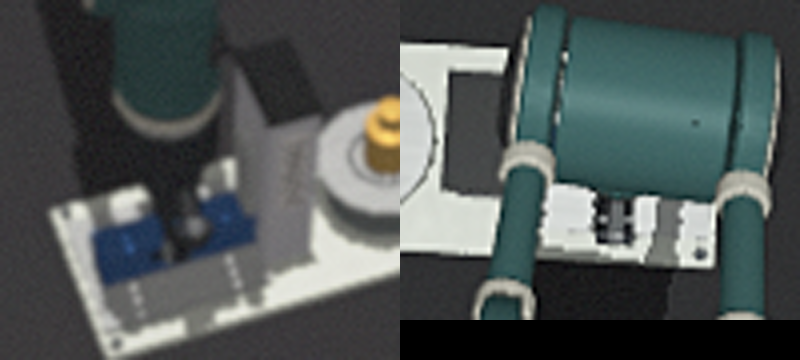

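Seated: the tool position did not move while the push doubled to about 21 N, so it is against a rigid stop. The weight still stands in the ring. Elastic flex has pitched the tool 0.4° (which would lift the toe), so I trim that out.

```bash
python3 -m crank '{"slide":[[0,-0.0005,0],[0,-0.001,0],[0,-0.001,0],[0,-0.001,0],[0,-0.001,0],[0,-0.001,0],[0,-0.001,0],[0,-0.001,0]],"turn":[[0.001,0.003,0.001],[0.003,0.006,0.002],[0.003,0.009,0.004],[0.003,0.01,0.004],[0.003,0.01,0.004],[0.003,0.01,0.004],[0.003,0.01,0.004],[0.003,0.01,0.004]],"gripper":[0.9,0.9,0.9,0.9,0.9,0.9,0.9,0.9]}'; python3 go.py .539 -.0683 .0314 85.07
```

```text
time_s: 22.25
tool_pos: [0.5406, -0.0695, 0.0313]
eef_rot: [0.736, 0.677, 0.001, 0.0]
force: [-4.1, -18.8, 10.9]
width: 0.337
finger_force: 82.3
t 22.25 pos [ 0.5406 -0.0695  0.0313] F [ -4.1 -18.8  10.9] w 0.337
slide [0.0022, -0.0033, -0.0002] turn [0.0014, -0.0007, 0.0018] mm [ 1.1 -1.7 -0.1]
```

```bash
python3 -m crank '{"slide":[[0.001,0,0.0005],[0.002,0,0.001],[0.003,0,0.001],[0.004,0,0.001],[0.004,0,0.001],[0.004,0,0.001],[0.004,0,0.001],[0.004,0,0.001]],"turn":[[0,0.002,0],[0,0.004,0.001],[0,0.005,0.001],[0,0.005,0.001],[0,0.005,0.001],[0,0.005,0.001],[0,0.005,0.001],[0,0.005,0.001]],"gripper":[0.9,0.9,0.9,0.9,0.9,0.9,0.9,0.9]}'; python3 go.py .539 -.0683 .0314 85.07
```

```text
time_s: 23.05
tool_pos: [0.5406, -0.0694, 0.0313]
eef_rot: [0.736, 0.677, 0.001, -0.0]
force: [-6.4, -25.7, 12.9]
width: 0.337
finger_force: 82.8
t 23.05 pos [ 0.5406 -0.0694  0.0313] F [ -6.4 -25.7  12.9] w 0.337
slide [0.002, -0.0034, -0.0002] turn [0.0013, -0.0019, 0.0021] mm [ 1.  -1.7 -0.1]
```

Level, steady and pressed with about 26 N forward and 13 N down. Handing in.

```bash
python3 -c "
from cell import robot
print(robot.close_job())"
```

```text
the job is handed in; nothing more can be done
None
```

I set the largest brass weight down and released it at the centre of the pan ring, then pressed the blue square into the corner and handed the job in at 23 s, still gripping it at about 26 N forward and 13 N down; the hand-in returned no verdict.

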